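Reset the bleed screw under the vacuum bed's service hatch

TASK

The vacuum bed is gripping the sheets too hard, so reset its bleed: flip up the ring pull recessed in the bed's service hatch and swing the hatch back past upright until it leans on its stop. Turn the brass winged bleed screw in the well clockwise until it bottoms, then back it off a quarter turn. Close the hatch flush again and lay the ring flat in its dish, without disturbing the other things on the bed and the bench.

Things in the scene. Friction and masses are not known exactly. Their poses are not given: they have to be found in the camera images.
- bed: Fixed low vacuum print bed, grey sides, aluminium top: 340 (x) x 620 (y) x 90 mm high. Origin: centre of the underside, on the bench. Local x points to the far long side (two black hinge clamps), local y to the perforated end with the print; the hatch is in the -y end. Under it a well, 160 (x) x 176 (y) mm clear, floor at z = 12 mm, centred on local (0, -158) mm.
- hatch_hinge (a point): Middle of the hatch's hinge line, fixed in the bed at local (0, -245, 90) mm; the hinge line runs along the bed's local x.
- hatch (a joint): Angle of the flush steel hatch about its hinge, rad: 0 = shut flush with the bed top, 1.57 = upright, 1.92 = leaning on its stop over the -y end. Plate 170 mm (x) x 180 mm (hinge to free edge) x 6 mm, 0.45 kg. A stiff hinge (0.6 N m friction, no spring) holds it at any angle, so it must be raised and pushed back down too, with about 6 N at the ring.
- hatch_edge (a point): Middle of the hatch's free edge, on its outer face, 180 mm from the hinge line.
- ring_dish (a point): Centre of the floor of the rectangular dish in the hatch's outer face, in which the ring lies. Dish 92 mm wide (x), reaching from 60 to 171 mm from the hinge line, floor 16 mm below the face.
- ring (a joint): Angle of the steel D-ring, rad: 0 = flat in the dish, free end towards the hinge, its top 0.5 mm below the hatch's face; 1.57 = square to the face; 2.3 = its stop, leaning out over the free edge. Its pivot line is parallel to the hinge, 160 mm from it (near the free edge), 4.5 mm below the face. Light friction (0.03 N m) leaves it where it is put.
- ring_bar (a point): Middle of the ring's straight free bar: round, 8 mm in diameter, 44 mm long, parallel to the hinge, 60 mm from the ring's pivot. Ring 76 mm wide overall. Lying flat, the bar is 100 mm from the hinge line, with 36 mm of open dish beside it on the hinge side, about 50 mm of open eye on the other, and 7.5 mm of air under it.
- screw (a joint): Angle of the brass bleed screw from bottomed, rad: 0 = bottomed on its hard stop, growing anticlockwise seen from above (opening); clockwise closes it. Stays where it is left (0.06 N m friction, no spring); it does not rise noticeably as it turns. A quarter turn is 1.57.
- screw_grip (a point): Middle of the screw's wings, on its vertical axis, at the bed's local (0, -153, 58) mm. The wings are one straight flat bar 56 mm long, 12 mm thick, from 47 to 69 mm above the bench, centred on the axis; seen from above they lie at 0.785 rad + the screw joint's value anticlockwise from the bed's local x (the point's own x axis). All but the screw is below 43 mm.
- weight: Bystander lying on the print: dark steel paper weight, 80 x 120 x 10 mm plate with a black knob, 42 mm high in all. Origin under its centre.
- tape: Bystander on the bed's perforated end: roll of blue tape lying flat, 100 mm across, 24 mm high. Origin under its centre.
- marker: Bystander on the print: black marker pen, 140 mm long, 18 mm high. Origin under its middle.
- squeegee: Bystander on the bench to the left of the bed: wooden squeegee lying flat, 200 mm long (its y), 28 mm high. Origin under the middle of its wooden body.
- ink_blue: Bystander on the bench to the right of the bed: white ink pot with blue lid, 96 mm across, 88 mm high. Origin under its centre.
- ink_green: Bystander, the same pot with a green lid. Origin under its centre.
- knife: Bystander on the bench to the right: ink spatula lying flat, handle to its -x. Origin at its underside.

How it is judged:
On the way, in this order (a step that is already met when the one before it is completed fails the run):
1. the ring is flipped up out of its dish while the hatch is still down (value of joint ring above 1 rad and value of joint hatch below 0.2 rad), for 0.1 s.
2. the hatch is swung back past upright, to its stop or near it (value of joint hatch above 1.7 rad), for 0.2 s.
3. the bleed screw is turned clockwise until it bottoms (value of joint screw below 0.06 rad), for 0.1 s.
4. the bleed screw is backed off a quarter turn (value of joint screw between 1.31 and 1.83 rad), for 0.2 s.
At the end, for the whole second after the job is handed in: The bleed screw stands a quarter turn open from bottomed (within 15 degrees), the hatch is shut flush (within 0.025 rad, 4.5 mm at its free edge) and the ring lies flat in its dish (within 0.1 rad, 6 mm at its bar) (all of step 4 and value of joint hatch below 0.025 rad and value of joint ring below 0.1 rad); the robot touches nothing.
It fails at once if a bystander (paper weight, tape, marker, squeegee, ink pots or spatula) is moved by more than 30 mm (distance of any of weight, tape, marker, squeegee, ink_blue, ink_green, knife from where it was at the start of the episode above 0.03 m).
It also fails if it takes over 72 s, if anything falls off the work surface, if the arm or the gripper's body presses on something with over 40 N, if the wrist force passes 120 N, or if a joint passes its speed limit or range.

ROBOT

A 7-joint arm with a two-finger parallel gripper is mounted at the origin on the work surface. World frame = base frame: x ahead of the robot, y to its left, z up, the work surface at z = 0. Lengths are in m, angles in rad, forces in N, time in s.
With the tool pointing down it reaches from about 0.425 to 0.925 m from the base axis. Payload 6.8 kg.
Tool frame: the origin (TCP) lies on the front face of the gripper's body, between the roots of the fingers; the fingertips stand 73 mm ahead of it and the grasp point (between the pads) lies 54 mm ahead of it (env.nose_length is the distance from the TCP to the fingertips, in m); z points along the fingers, y is the direction in which the jaws open and shut (so a half turn about z gives the same grasp; the last joint's range is limited). The gripper opens to 85 mm and grips with 20 to 120 N. Pads are 22 mm wide; open, the fingers measure 114 mm over their backs; the gripper's body (76 mm by 85 mm) begins 54 mm behind the grasp point. The pads swing forward as they close: fully open they stand 13 mm farther back than shut.
Start: joints at [-1.418, 0.477, 0.022, 1.555, -0.011, 1.109, -0.083], TCP at [0.174, 0.652, 0.304] pointing down, gripper open.
Joint ranges: [-2.96, 2.96], [-0.34, 2.1], [-1.41, 1.46], [0.24, 2.44], [-1.37, 4.51], [0.17, 1.92], [-2.96, 2.96]. Speed limits (rad/s): [2.39, 2.39, 3.14, 3.14, 3.14, 3.14, 3.14].

INTERFACE

Orientations are given as a unit quaternion [w, x, y, z].
In Python, from cell import env, kin, camera, calibration, job gives the robot as it stands. The module is installed in compiled form; this text tells all that it offers. Calls block until the motion is done:
- env.reach(position, orientation): joint-space move of the TCP to a pose.
- env.movel(position, velocity=0.15, rot=None, stop_force=None): straight line of the TCP; rot=None keeps the orientation; velocity is the mean speed in m/s. With stop_force (N) it stops when the force on the tool has changed by that much, and returns True; else False.
- env.goto_joints(angles): joint-space move.
- env.grip(opening, f_grip=None): finger opening in m; f_grip is the grip in N (None keeps the last); returns when the fingers have stopped.
- env.dwell(seconds).
- kin.inverse_kinematics(position, orientation): joint angles nearest the present ones, or None.
- env.get_state(): the state.
- camera(name): name is "scene" or "top" or "wrist"; returns (picture, depth): 384x512x3 uint8, blue, green, red; 384x512 float32, m along the optical axis (not along the pixel's ray), 0 where there is no reading.
- calibration(name): a dict with "fx", "fy", "cx", "cy" (pixels), "rvec" (rotation vector, rad) and "tvec" (3), from world to camera coordinates, as OpenCV has them. Camera axes: x right, y down, z forward; pixel columns grow to the right and rows downward; lengths in m; the calibration is good to about 2 mm. A picture is of the moment at which its call begins: read the wrist's pose just before it. calibration takes no time and is no camera call; for the wrist camera it gives the pose at the moment of the call.
A pose or a line that the arm cannot do raises env.PlanningError and nothing moves.
- job.job_done(): hands the job in, once; it reports no verdict.
The state is a dict: "time": time; "qpos": joint angles; "joint_velocities": joint speeds; "joint_torque": joint torques, N m; "tcp_pos": TCP position; "orientation": TCP orientation; "force": force on the tool from outside, world axes, zero at the start; "torque": the same for the moment, N m; "opening": finger opening in m.
Only numpy, scipy, OpenCV 4.12 (cv2) and the standard library are available. Lean on these libraries where they do the work, as an engineer would, in place of code of your own. Each camera call takes 0.05 s, during which the arm holds its last target. There are 200 camera calls.

## Working session

There is one attempt and no reset: what is moved stays moved. The work goes in short steps, each a Python script; the robot and the scene stay as the last script left them, time stands still between calls to the robot, and variables do not carry over. Pictures are saved under pics/ and viewed, about 8 in all and at most 12, crops included, and the job is handed in when it is done.

```bash
mkdir -p pics
cat > h.py <<'E'
import numpy as np, cv2
from cell import env, kin, camera, calibration, job
from scipy.spatial.transform import Rotation as R
def snap(n,f):
    c=calibration(n); im,d=camera(n); cv2.imwrite('pics/'+f+'.png',im); np.savez('pics/'+f,im=im,d=d,**c); return im,d,c
def px2w(c,d,u,v):
    p=np.array([(u-c['cx'])/c['fx'],(v-c['cy'])/c['fy'],1])*d
    return R.from_rotvec(np.ravel(c['rvec'])).inv().apply(p-np.ravel(c['tvec']))
def w2px(c,P):
    p=R.from_rotvec(np.ravel(c['rvec'])).apply(P)+np.ravel(c['tvec']); return np.array([c['fx']*p[0]/p[2]+c['cx'],c['fy']*p[1]/p[2]+c['cy']])
E
python3 - <<'E'
from h import *
a=snap('top','top0')[0]; b=snap('scene','scene0')[0]
s=env.get_state();print(s['time'],s['tcp_pos'],s['orientation'],s['opening'],env.nose_length)
for n in('top','scene','wrist'):print(n,calibration(n))
cv2.imwrite('pics/top_big.png',cv2.resize(a,(800,600),interpolation=cv2.INTER_CUBIC))
E
```

```text
0.1 [0.17396422 0.65176291 0.30304011] [-3.92408433e-05  1.30030269e-01  9.91509690e-01 -8.13783170e-04] 0.0856702824283413 0.0726
top {'fx': 486.9940526286613, 'fy': 486.9940526286613, 'cx': 251.1999523711916, 'cy': 182.60625455723294, 'rvec': array([ 2.21346509, -2.18789436,  0.06407874]), 'tvec': array([-0.03623946,  0.46924666,  1.77875559])}
scene {'fx': 358.1996674435774, 'fy': 358.1996674435774, 'cx': 254.28956823917397, 'cy': 189.73190413249438, 'rvec': array([ 1.96814352,  1.54999557, -0.61687803]), 'tvec': array([-0.08086516, -0.2988904 ,  1.49257722])}
wrist {'fx': 340.4056101291442, 'fy': 340.4056101291442, 'cx': 250.06467679989234, 'cy': 197.84398711685617, 'rvec': array([-2.301999  , -1.77092718, -0.25137242]), 'tvec': array([-0.67373036, -0.0371904 ,  0.37937361])}
```

View pics/top_big.png

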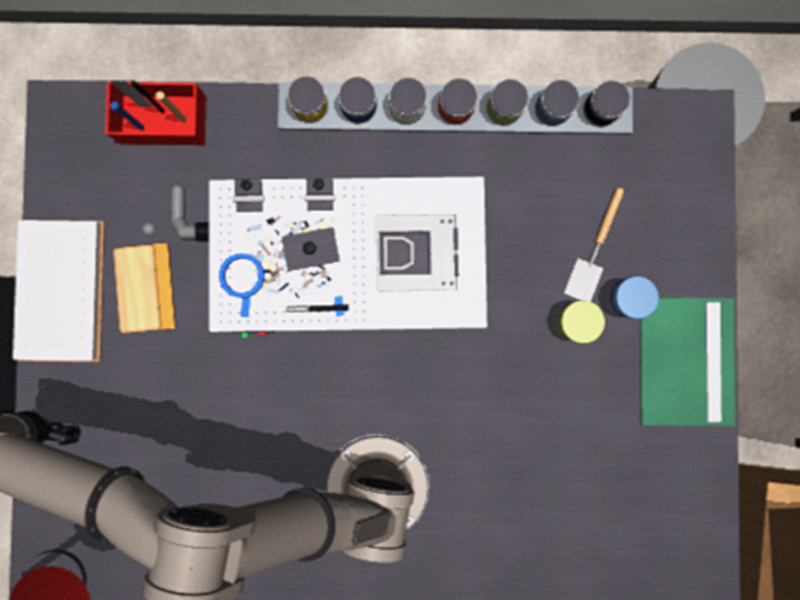

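View pics/scene0.png

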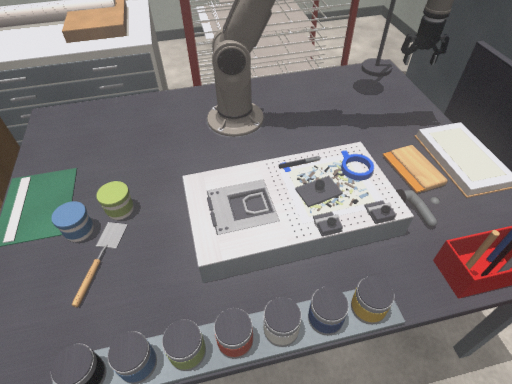

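The top view (shown at 800 px wide) gives the bed corners at (209,180), (484,177), (487,327) and (210,330). The hatch spans about (377–458, 214–291), with its hinge on the right and the ring around (400,252). The bystanders are all left of the print edge or on the bench, well clear of the hatch.

```bash
cat >> h.py <<'E'
def onplane(c,u,v,z):
    a=px2w(c,1.,u,v);b=px2w(c,2.,u,v);return a+(b-a)*(z-a[2])/(b[2]-a[2])
E
python3 - <<'E'
from h import *
f=np.load('pics/top0.npz');d=f['d']
P=[]
for u,v in [(209,180),(484,177),(487,327),(210,330)]:
    u,v=u*.64,v*.64;P.append(onplane(f,u,v,.09))
P=np.array(P);print(P.round(3)); print('sizes',[np.linalg.norm(P[i]-P[i-1]).round(3) for i in range(4)])
c=P.mean(0); y=(P[0]-P[1]+P[3]-P[2]);yaw=np.arctan2(-y[0],y[1]);print('c',c,'yaw',yaw)
print('depth z', px2w(f,d[160,225],225,160),px2w(f,d[160,300],300,160))
M=R.from_euler('z',yaw)
L=lambda x,y,z:M.apply([x,y,z])+[c[0],c[1],0]
print('hinge',L(0,-.245,.09),'screw',L(0,-.153,.058),'bar',L(0,-.145,.0855))
# go above bar, tool down, jaw along bed y
T=M*R.from_euler('x',np.pi)
s=env.get_state();T0=R.from_quat(np.roll(s['orientation'],-1))
print('start rot',T0.as_matrix().round(2).tolist())
best=None
for k in(0,1):
    Tk=T*R.from_euler('z',k*np.pi);q=kin.inverse_kinematics(L(0,-.16,.09)+[0,0,.26],np.roll(Tk.as_quat(),1));print(k,None if q is None else np.round(q,2))
E
```

```text
[[ 0.699  0.387  0.09 ]
 [ 0.714 -0.235  0.09 ]
 [ 0.375 -0.243  0.09 ]
 [ 0.361  0.377  0.09 ]]
sizes [np.float64(0.339), np.float64(0.622), np.float64(0.34), np.float64(0.621)]
c [0.53719449 0.07158454 0.09      ] yaw 0.023145438081550593
depth z [0.54404502 0.0629062  0.09355538] [ 0.54727746 -0.20092672  0.0936095 ]
hinge [ 0.54286462 -0.17334984  0.09      ] screw [ 0.54073543 -0.08137448  0.058     ] bar [ 0.54055028 -0.07337663  0.0855    ]
start rot [[-0.97, 0.26, -0.0], [0.26, 0.97, -0.0], [-0.0, -0.0, -1.0]]
0 [-0.76  0.34  1.04  1.85 -0.33  1.13 -1.16]
1 [-0.62  0.28  0.83  1.85 -0.23  1.11  1.88]
```

```bash
cat >> h.py <<'E'
C=np.array([.5372,.0716,0]);YAW=.0231
def setup(c,yaw):
    global C,YAW;C=np.array(c);YAW=yaw
def L(x,y,z): return R.from_euler('z',YAW).apply([x,y,z])+C
def quat(a=0.): return np.roll((R.from_euler('z',YAW+a)*R.from_euler('x',np.pi)).as_quat(),1)  # jaw along bed y rotated by a
def st(t=''):
    s=env.get_state();print(t,'t%.2f'%s['time'],s['tcp_pos'].round(4),'F',s['force'].round(1),'M',s['torque'].round(2),'o%.4f'%s['opening'],'q7 %.2f'%s['qpos'][6]);return s
E
python3 - <<'E'
from h import *
env.reach(L(0,-.15,.35),quat(0)); env.grip(.034,25); s=st(); print(s['qpos'].round(2))
im,d,c=snap('wrist','w1')
cv2.imwrite('pics/w1b.png',cv2.resize(im,(800,600),interpolation=cv2.INTER_CUBIC))
print('pred bar',w2px(c,L(0,-.145,.0855))/.64,'hinge ends',w2px(c,L(-.085,-.245,.09))/.64,w2px(c,L(.085,-.245,.09))/.64,'edge',w2px(c,L(-.085,-.065,.09))/.64,w2px(c,L(.085,-.065,.09))/.64)
E
```

```text
t3.52 [ 0.5407 -0.0783  0.35  ] F [0.4 0.  0.3] M [ 0.04 -0.03 -0.02] o0.0341 q7 -1.18
[-0.78  0.34  1.04  1.86 -0.32  1.13 -1.18]
pred bar [382.26191648 268.80687384] hinge ends [530.00447172 393.29851335] [551.54163248 128.91298542] edge [264.5952125  393.04467173] [245.73100924 128.53023115]
```

View pics/w1b.png

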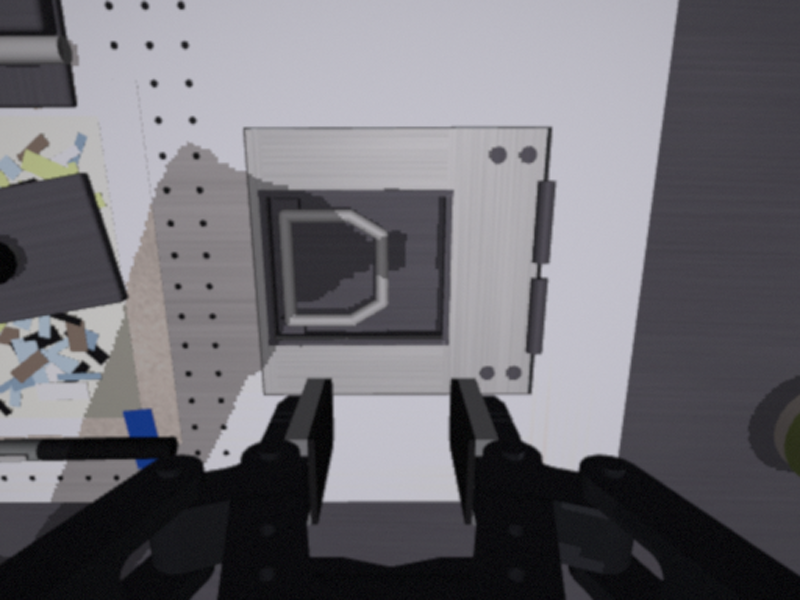

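The wrist view confirms the model. The hatch corners at (246,128), (550,128), (263,394) and the bar at (382,270) match the predictions to within about 1–2 px (1 mm). Next I grasp the bar and flip the ring.

```bash
cat >> h.py <<'E'
def bar(th,rho,r=.060):
    u=np.array([np.cos(th),np.sin(th)]);n=np.array([-np.sin(th),np.cos(th)])
    p=.160*u-.0045*n+r*(-np.cos(rho)*u+np.sin(rho)*n)
    return L(0,-.245+p[0],.09+p[1])
E
python3 - <<'E'
from h import *
env.movel(L(0,-.145,.20),.2)
env.movel(L(0,-.145,.157),.08,stop_force=5); st('down')
env.grip(.013)
print(env.movel(L(0,-.145,.1506),.03,stop_force=4)); st('low')
env.grip(0.0,30); s=st('grip')
off=s['tcp_pos']-bar(0,0); off[:2]=0; np.save('off.npy',off); print(off)
for r in np.linspace(0,1.6,8)[1:]:
    env.movel(bar(0,r)+off,.1); 
    s=st('%.2f'%r)
    if np.linalg.norm(s['force'])>25: print('STOP');break
im,d,c=snap('wrist','w2'); im2,_,_=snap('scene','s2')
cv2.imwrite('pics/c2.png',np.hstack([im[::1],im2]) [:, :] if 0 else cv2.resize(np.hstack([im,im2]),(800,300)))
E
```

```text
down t5.16 [ 0.5405 -0.0736  0.1569] F [-0.1  0.6  0.5] M [ 0.07 -0.02  0.02] o0.0344 q7 -0.96
False
low t5.86 [ 0.5404 -0.0734  0.1503] F [0.8 0.4 0.3] M [-0.    0.03 -0.01] o0.0130 q7 -0.95
grip t6.08 [ 0.5404 -0.0725  0.1505] F [-0.3  3.9  0.3] M [ 0.8  0.1 -0. ] o0.0067 q7 -0.95
[0.         0.         0.06497411]
0.23 t6.36 [ 0.5404 -0.071   0.1644] F [-0.7  4.  -1.7] M [ 0.86  0.05 -0.  ] o0.0066 q7 -0.97
0.46 t6.64 [ 0.5403 -0.0669  0.1773] F [-1.1  3.4 -1.2] M [ 0.76  0.09 -0.02] o0.0061 q7 -1.00
0.69 t6.92 [ 0.5401 -0.0605  0.1886] F [-0.6 -0.1 -0.8] M [-0.08  0.24 -0.01] o0.0064 q7 -1.02
0.91 t7.21 [ 0.5399 -0.0517  0.1986] F [-2.4 -4.1  2.1] M [-1.05  0.52  0.06] o0.0064 q7 -1.05
1.14 t7.49 [ 0.5399 -0.0408  0.2063] F [-5.4 -6.2 11.7] M [-1.4   1.03  0.07] o0.0064 q7 -1.08
1.37 t7.78 [ 0.5396 -0.0268  0.2107] F [-6.4 -3.3 15.1] M [-0.72  1.41  0.06] o0.0063 q7 -1.11
1.60 t8.06 [ 0.5392 -0.012   0.2118] F [-7.1  0.1 16.1] M [-0.27  1.59  0.06] o0.0064 q7 -1.14
```

View pics/c2.png

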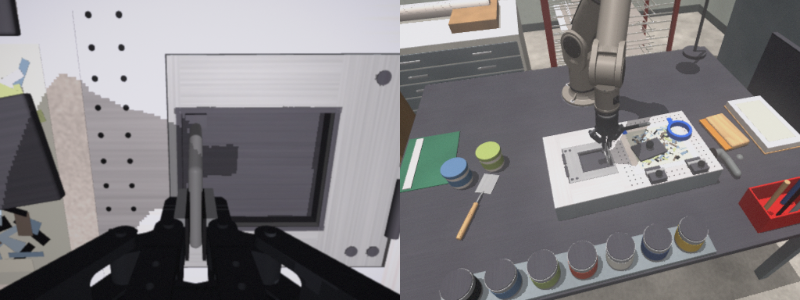

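Wrist view: the ring stands upright between the pads at about (195,190) in the 800×300 montage, and the hatch is still down. Next I swing the hatch.

Run:
```python
from h import *
off=np.load('off.npy')
for t in np.linspace(0,1.9,14)[1:]:
    env.movel(bar(t,1.6)+off,.14)
    s=st('%.2f'%t)
    if np.linalg.norm(s['force'])>35: print('STOP');break
im,d,c=snap('wrist','w3'); im2,_,_=snap('scene','s3')
cv2.imwrite('pics/c3.png',cv2.resize(np.hstack([im,im2]),(800,300)))
```

```text
0.15 t8.48 [ 0.5392 -0.0214  0.2334] F [-2.4  0.7 -0.1] M [0.15 0.32 0.04] o0.0063 q7 -1.15
0.29 t8.81 [ 0.5396 -0.0344  0.2545] F [-2.9  1.4  0.7] M [0.38 0.4  0.04] o0.0063 q7 -1.15
0.44 t9.13 [ 0.54   -0.0508  0.2737] F [-1.4  0.   1. ] M [0.18 0.44 0.1 ] o0.0064 q7 -1.14
0.58 t9.46 [ 0.5405 -0.0694  0.2904] F [-2.8  0.1  2.6] M [0.26 0.43 0.07] o0.0069 q7 -1.13
0.73 t9.78 [ 0.541  -0.0902  0.3041] F [-1.9  0.6  2. ] M [0.23 0.43 0.01] o0.0064 q7 -1.10
0.88 t10.11 [ 0.5415 -0.1131  0.3147] F [-2.  -1.1  2.3] M [-0.07  0.31  0.04] o0.0062 q7 -1.07
1.02 t10.43 [ 0.5421 -0.1371  0.322 ] F [-0.6 -1.3  2.7] M [-0.2   0.26  0.1 ] o0.0066 q7 -1.03
1.17 t10.76 [ 0.5427 -0.1617  0.3256] F [ 0.3 -2.2  0.9] M [-0.35  0.07  0.01] o0.0064 q7 -0.98
1.32 t11.08 [ 0.5433 -0.1866  0.3256] F [ 0.4 -3.5  0.9] M [-0.43 -0.07  0.04] o0.0062 q7 -0.94
1.46 t11.41 [ 0.544  -0.2113  0.3221] F [ 1.7 -1.7  1.1] M [-0.45 -0.25  0.07] o0.0059 q7 -0.89
1.61 t11.73 [ 0.5445 -0.2353  0.3149] F [ 2.1 -3.3 -0.4] M [-0.72 -0.45  0.04] o0.0060 q7 -0.84
1.75 t12.06 [ 0.5451 -0.258   0.3043] F [ 2.6 -3.8 -0.5] M [-0.87 -0.58  0.06] o0.0055 q7 -0.79
1.90 t12.38 [ 0.5449 -0.2775  0.2898] F [ 0.1 -0.4 -0.1] M [-0.05  0.04 -0.03] o0.0003 q7 -0.74
```

View pics/c3.png

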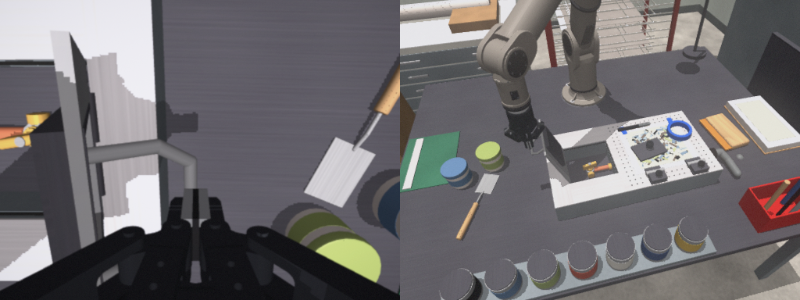

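The bar slid off the tips at the end of the swing (opening reads 0.0003). The hatch is visibly past upright, so I back off upward and measure its angle.

```bash
cat >> h.py <<'E'
def cloud(n,d,c):
    v,u=np.nonzero(d>0);z=d[v,u]
    p=np.c_[(u-c['cx'])/c['fx']*z,(v-c['cy'])/c['fy']*z,z]-np.ravel(c['tvec'])
    w=R.from_rotvec(np.ravel(c['rvec'])).inv().apply(p)
    return R.from_euler('z',-YAW).apply(w-C),u,v
def hatch_fit(names=('scene','wrist')):
    for n in names:
        im,d,c=snap(n,n+'_h%d'%int(env.get_state()['time']*100)); P,u,v=cloud(n,d,c)
        k=(abs(P[:,0])<.08)&(P[:,2]>.125)&(P[:,2]<.262)&(P[:,1]>-.345)&(P[:,1]<-.19)
        Q=P[k][:,1:]; print(n,len(Q))
        best=(0,)
        for th in np.arange(1.2,2.0,.01):
            nn=(Q-[-.245,.09])@[-np.sin(th),np.cos(th)]
            h,e=np.histogram(nn,np.arange(-.012,.006,.003))
            if h.max()>best[0]:best=(h.max(),round(th,2),e[h.argmax()].round(4))
        print(best)
        k2=(abs(P[:,0])<.02)&(P[:,1]<-.27)&(P[:,1]>-.40)&(P[:,2]>.14)&(P[:,2]<.26)
        print('ring-ish y,z',np.round(P[k2][::max(1,k2.sum()//8)],3).tolist())
E
python3 - <<'E'
from h import *
s=env.get_state();env.movel(s['tcp_pos']+[0,-.0,.09],.25)
st(); hatch_fit()
im=cv2.imread('pics/scene0.png')
im,_,_=snap('top','t4');im2,_,_=snap('wrist','w4')
cv2.imwrite('pics/c4.png',cv2.resize(np.hstack([im2,im[100:330,180:486][:, :] if 0 else cv2.resize(im[90:240,200:400],(512,384))]),(800,300)))
E
```

```text
t12.99 [ 0.5449 -0.2779  0.3811] F [0.2 0.1 0.2] M [ 0.04 -0.02 -0.02] o-0.0000 q7 -0.81
scene 1115
(np.int64(280), np.float64(1.94), np.float64(-0.012))
ring-ish y,z [[-0.019, -0.285, 0.258], [-0.014, -0.294, 0.254], [-0.002, -0.29, 0.257], [-0.005, -0.279, 0.244], [0.014, -0.287, 0.258], [0.018, -0.298, 0.257], [0.014, -0.276, 0.233], [-0.005, -0.347, 0.213], [0.019, -0.341, 0.215]]
wrist 9032
(np.int64(1879), np.float64(1.93), np.float64(-0.009))
ring-ish y,z [[0.02, -0.343, 0.213], [0.008, -0.272, 0.221], [0.014, -0.293, 0.258], [-0.004, -0.345, 0.215], [0.005, -0.292, 0.258], [-0.015, -0.348, 0.216], [-0.006, -0.285, 0.257], [-0.012, -0.29, 0.259]]
```

View pics/c4.png

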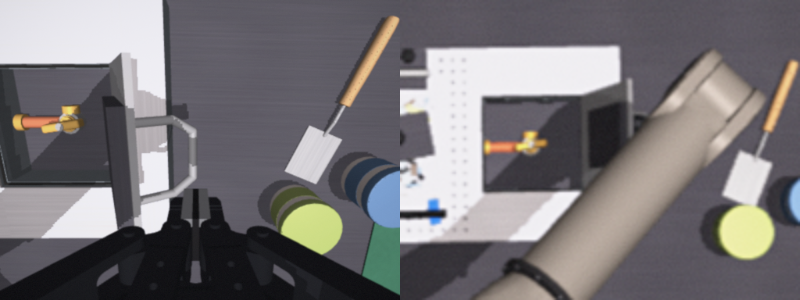

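The wrist and top views show the hatch leaning back at about 1.9 rad with the ring still standing out from it. The brass screw is visible in the well. Next I go above the screw.

```bash
cat >> h.py <<'E'
def wing(tag):
    im,d,c=snap('wrist',tag);P,u,v=cloud('wrist',d,c)
    k=(abs(P[:,0])<.045)&(abs(P[:,1]+.153)<.045)&(P[:,2]>.060)&(P[:,2]<.08)
    Q=P[k][:,:2];m=Q.mean(0);w,V=np.linalg.eigh(np.cov(Q.T));a=np.arctan2(V[1,1],V[0,1])%np.pi
    print('wing n',k.sum(),'mean',m.round(4),'z',np.median(P[k][:,2]).round(4),'ang',round(a,3),'sd',np.sqrt(w).round(4),'ext',(Q.ptp(0) if hasattr(Q,'ptp') else np.ptp(Q,axis=0)).round(3))
    print('screw mod pi',round((a-.785)%np.pi,3)); return im,c,a
E
python3 - <<'E'
from h import *
env.movel(L(0,-.153,.38),.3); env.grip(.04); env.movel(L(0,-.153,.27),.2); s=st(); print(s['qpos'].round(2))
im,c,a=wing('w5')
print(w2px(c,L(0,-.153,.069)))
u,v=w2px(c,L(0,-.153,.069)).astype(int)
cr=im[max(0,v-80):v+80,max(0,u-107):u+107]
cv2.imwrite('pics/c5.png',cv2.resize(cr,None,fx=3,fy=3,interpolation=cv2.INTER_CUBIC))
E
```

```text
t15.17 [ 0.5413 -0.0817  0.2709] F [ 0.1 -0.1  0.3] M [ 0.02 -0.05  0.03] o0.0400 q7 -1.09
[-0.69  0.44  0.95  1.94 -0.43  0.98 -1.09]
wing n 1036 mean [ 0.0019 -0.1526] z 0.0689 ang 1.723 sd [0.0036 0.0157] ext [0.019 0.056]
screw mod pi 0.938
[248.96603686 188.69938691]
```

View pics/c5.png

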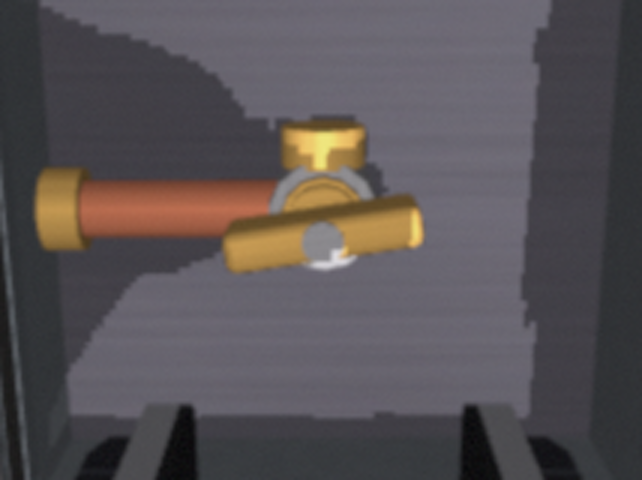

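The crop shows the wings as a bar from (228,250) to (420,220), centred near (322,240). That fits the depth estimate of 1.72 rad, so the screw is at 0.94 rad, or one half turn more. Next I grip it and turn it clockwise, watching the torque.

Run:
```python
from h import *
q=env.get_state()['qpos'].copy();q[6]-=1.723;env.goto_joints(q);st('rot')
try: env.movel(L(0,-.153,.119),.12,stop_force=6)
except env.PlanningError as e:
    print('plan',e); raise
st('down'); env.grip(0,40); s=st('grip')
q=s['qpos'].copy();q0=q[6];m0=s['torque'][2]
for i in range(40):
    q[6]+=.12
    if q[6]>2.9: print('range');break
    env.goto_joints(q); s=env.get_state()
    print('%.2f t%.2f act %.3f Mz %.2f F%.1f o%.4f'%(q[6]-q0,s['time'],s['qpos'][6]-q0,s['torque'][2]-m0,np.linalg.norm(s['force']),s['opening']))
    if abs(s['torque'][2]-m0)>.45: print('stop');break
```

```text
rot t16.74 [ 0.5417 -0.0817  0.2717] F [ 0.7  0.8 -0.5] M [ 0.01 -0.01  0.03] o0.0399 q7 -2.81
down t18.16 [ 0.5412 -0.0815  0.1196] F [ 0.6 -0.6 -0.9] M [ 0.01 -0.    0.  ] o0.0401 q7 -2.63
grip t18.52 [ 0.5412 -0.0813  0.12  ] F [-2.   1.2  8.1] M [0.18 0.48 0.09] o0.0110 q7 -2.63
0.12 t18.77 act 0.117 Mz -0.08 F1.5 o0.0111
0.24 t19.02 act 0.235 Mz -0.03 F1.7 o0.0108
0.36 t19.27 act 0.354 Mz -0.03 F2.4 o0.0111
0.48 t19.52 act 0.473 Mz -0.02 F4.1 o0.0110
0.60 t19.77 act 0.593 Mz -0.01 F4.1 o0.0110
0.72 t20.02 act 0.713 Mz -0.06 F5.1 o0.0110
0.84 t20.27 act 0.833 Mz -0.02 F6.7 o0.0110
0.96 t20.52 act 0.953 Mz 0.01 F7.0 o0.0113
1.08 t20.77 act 1.073 Mz -0.02 F6.6 o0.0111
1.20 t21.02 act 1.193 Mz -0.04 F7.2 o0.0109
1.32 t21.27 act 1.313 Mz -0.05 F6.6 o0.0110
1.44 t21.52 act 1.433 Mz -0.01 F7.0 o0.0109
1.56 t21.77 act 1.553 Mz -0.04 F7.7 o0.0109
1.68 t22.02 act 1.673 Mz -0.06 F7.4 o0.0112
1.80 t22.27 act 1.793 Mz -0.02 F7.6 o0.0109
1.92 t22.52 act 1.913 Mz -0.00 F7.2 o0.0113
2.04 t22.77 act 2.033 Mz -0.01 F7.3 o0.0113
2.16 t23.02 act 2.153 Mz 0.00 F7.4 o0.0109
2.28 t23.27 act 2.273 Mz -
[... 238 characters left out ...]
3.00 t24.77 act 2.993 Mz 0.01 F5.1 o0.0108
3.12 t25.02 act 3.113 Mz -0.03 F5.7 o0.0108
3.24 t25.27 act 3.233 Mz -0.05 F5.5 o0.0111
3.36 t25.52 act 3.353 Mz -0.01 F4.6 o0.0111
3.48 t25.77 act 3.473 Mz -0.04 F5.5 o0.0114
3.60 t26.02 act 3.593 Mz -0.00 F5.5 o0.0112
3.72 t26.27 act 3.712 Mz -0.03 F5.9 o0.0111
3.84 t26.52 act 3.832 Mz -0.04 F5.8 o0.0109
3.96 t26.77 act 3.952 Mz -0.01 F6.3 o0.0113
4.08 t27.02 act 4.072 Mz -0.03 F6.7 o0.0110
4.20 t27.27 act 4.192 Mz -0.05 F6.6 o0.0111
4.32 t27.52 act 4.312 Mz 0.01 F6.4 o0.0113
4.44 t27.77 act 4.431 Mz 0.02 F7.9 o0.0109
4.56 t28.02 act 4.551 Mz -0.04 F7.4 o0.0111
4.68 t28.27 act 4.671 Mz -0.03 F6.4 o0.0109
4.80 t28.52 act 4.791 Mz -0.07 F7.0 o0.0110
```

The opening held at 11 mm throughout, so the wings are turning with the grip, and there is no stop yet. The screw therefore started at about 0.94+2π = 7.22 rad. I regrip after a half turn back and continue.

Run:
```python
from h import *
env.grip(.08); s=env.get_state(); q=s['qpos'].copy(); q[6]-=np.pi; env.goto_joints(q)
env.grip(0,40); s=st('regrip')
q=s['qpos'].copy();q0=q[6];m0=s['torque'][2];n=0
for i in range(40):
    q[6]+=.2 if q[6]-q0<2.0 else .06
    if q[6]>2.9: print('range');break
    env.goto_joints(q); s=env.get_state()
    print('%.2f t%.2f act %.3f Mz %.2f F%.1f o%.4f'%(4.79+q[6]-q0,s['time'],4.79+s['qpos'][6]-q0,s['torque'][2]-m0,np.linalg.norm(s['force']),s['opening']))
    if abs(s['torque'][2]-m0)>.45: print('stop');break
```

```text
regrip t32.46 [ 0.5412 -0.0805  0.1202] F [-1.2  3.3  5.4] M [ 0.69  0.35 -0.08] o0.0108 q7 -0.97
4.99 t32.77 act 4.986 Mz 0.15 F2.9 o0.0112
5.19 t33.08 act 5.184 Mz 0.19 F3.6 o0.0112
5.39 t33.38 act 5.382 Mz -0.59 F3.7 o0.0109
stop
```

Run:
```python
from h import *
for i in range(2): st('now'); env.dwell(.05)
s=env.get_state();q=s['qpos'].copy();a=5.38
for i in range(4):
    q[6]+=.06
    env.goto_joints(q); a+=.06; s=st('%.2f'%a)
    if abs(s['torque'][2])>.5: break
im,_,_=snap('wrist','w6'); cv2.imwrite('pics/c6.png',im)
```

```text
now t33.38 [ 0.5413 -0.0805  0.1202] F [-0.4  1.9  3.1] M [ 0.39  0.11 -0.67] o0.0109 q7 -0.38
now t33.43 [ 0.5412 -0.0805  0.1202] F [-1.7  2.8  3. ] M [ 0.38  0.15 -0.78] o0.0111 q7 -0.38
5.44 t33.73 [ 0.5413 -0.0806  0.1203] F [0.1 2.6 3.7] M [ 0.65  0.1  -1.69] o0.0115 q7 -0.32
```

View pics/c6.png

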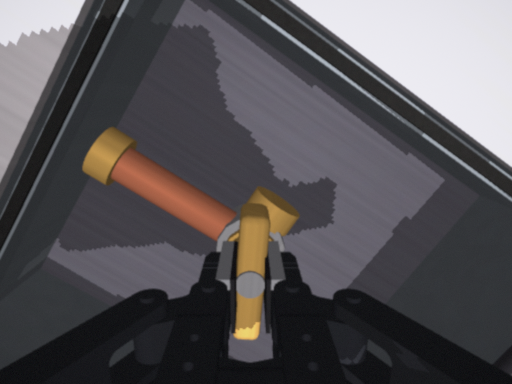

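The view and the torque sign show an error on my side. Raising q7 turns the tool anticlockwise, so I opened the screw to its upper stop. That is no judged step and nothing was harmed. I now close it clockwise in larger strokes.

```bash
cat >> h.py <<'E'
def sval(): # screw value mod pi from jaw direction
    y=R.from_quat(np.roll(env.get_state()['orientation'],-1)).as_matrix()[:,1]
    return (np.arctan2(y[1],y[0])-YAW-np.pi/2-.785)%np.pi
def turn(dq):
    q=env.get_state()['qpos'].copy();q[6]+=dq;env.goto_joints(q)
E
python3 - <<'E'
from h import *
print('s mod pi',sval())
turn(-2.5-.0); st('a'); print(sval())
env.grip(.068); st('open'); turn(np.pi); st('rot'); env.grip(0,40); st('b'); print(sval())
E
```

```text
s mod pi 2.9406493035450607
a t35.92 [ 0.5413 -0.0804  0.1202] F [-0.9  1.6  1.9] M [0.35 0.24 0.01] o0.0111 q7 -2.82
0.44230335414905053
open t36.50 [ 0.5413 -0.0806  0.1203] F [-0.6 -0.8 -0.6] M [-0.04 -0.03 -0.02] o0.0681 q7 -2.82
rot t39.15 [ 0.5413 -0.0806  0.1203] F [0.5 0.4 0.5] M [ 0.02 -0.01 -0.05] o0.0682 q7 0.32
b t39.70 [ 0.5413 -0.0806  0.1204] F [-0.5  0.8  2.8] M [0.01 0.2  0.06] o0.0112 q7 0.32
0.4406772690708092
```

Run:
```python
from h import *
turn(-.52); s=st('c'); print(sval())
if abs(s['torque'][2])<.4:
    turn(-2.68); s=st('d'); print(sval())
    if abs(s['torque'][2])<.4:
        env.grip(.068); turn(np.pi); env.grip(0,40); st('e'); print(sval())
```

```text
c t40.27 [ 0.5412 -0.0806  0.1204] F [-0.9  0.7  1.8] M [ 0.05  0.19 -0.07] o0.0111 q7 -0.20
3.0648585875918504
d t42.55 [ 0.5413 -0.0804  0.1204] F [-0.2  2.1  1.5] M [0.19 0.08 0.02] o0.0110 q7 -2.87
0.3856010608513071
e t46.33 [ 0.5413 -0.0806  0.1205] F [0.2 0.6 2.2] M [0.04 0.15 0.02] o0.0109 q7 0.27
0.3849707802636626
```

Run:
```python
from h import *
turn(-.40); s=st('f'); print(sval())
for i in range(4):
    if abs(s['torque'][2])>.6: break
    turn(-.04); s=st('g'); print(sval())
v=sval(); v=v-np.pi if v>1.5 else v
if abs(s['torque'][2])>.6 and abs(v)<.3:
    env.dwell(.12); turn(1.57-(v if abs(v)<.05 else v/2)); st('back'); print(v,sval())
```

```text
f t46.79 [ 0.5412 -0.0806  0.1205] F [-1.7 -0.3  1. ] M [-0.05  0.17  0.49] o0.0112 q7 -0.13
3.1308558942314426
g t47.04 [ 0.5412 -0.0806  0.1205] F [-0.7 -0.4  2.8] M [-0.1   0.24  1.24] o0.0110 q7 -0.17
3.094896841029945
back t48.60 [ 0.5414 -0.0806  0.1205] F [0.  1.3 0.9] M [ 0.03 -0.03  0.01] o0.0113 q7 1.45
-0.046695812559848004 1.5668558049587535
```

Torque rose to 1.24 N·m at s≈0, so the screw bottomed, and I backed it off to 1.567 rad. Next I release it and go to the ring with the tool tilted away from the open hatch.

```bash
cat >> h.py <<'E'
def tool(b,tau,dep=.0635,back=0.):
    T=R.from_euler('z',YAW)*R.from_euler('x',tau)*R.from_euler('z',np.pi)*R.from_euler('x',np.pi)
    return b-(dep+back)*T.as_matrix()[:,2], np.roll(T.as_quat(),1)
E
python3 - <<'E'
from h import *
env.grip(.035); s=env.get_state(); env.movel(s['tcp_pos']*[1,1,0]+[0,0,.37],.35); st('up')
b=L(0,-.346,.211)
for tau in(.45,.3,.15):
    p,o=tool(b,tau,back=.095); q=kin.inverse_kinematics(p,o); p2,_=tool(b,tau); q2=kin.inverse_kinematics(p2,o)
    print(tau,p,q is not None and q.round(2),q2 is not None and q2.round(2))
    if q is not None and q2 is not None: break
env.reach(p,o); env.grip(.026,50); st('pre')
im,d,c=snap('wrist','w7');P,u,v=cloud('wrist',d,c)
k=(abs(P[:,0])<.012)&(P[:,1]<-.32)&(P[:,1]>-.38)&(P[:,2]>.18)&(P[:,2]<.24)
print(k.sum(),P[k].mean(0),P[k].min(0),P[k].max(0)); print(w2px(c,b))
cv2.imwrite('pics/c7.png',im)
E
```

```text
up t49.83 [ 0.5405 -0.0802  0.3689] F [-1.5 -0.4 -1.1] M [-0.02 -0.02 -0.06] o0.0347 q7 1.16
0.45 [ 0.54678431 -0.34323133  0.35372087] [ 0.14  0.62  0.75  1.46 -0.69  1.61  2.57] [ 0.12  0.63  0.66  1.61 -0.7   1.42  2.59]
pre t51.36 [ 0.5475 -0.342   0.3539] F [-0.2 -0.2 -0.4] M [-0.49  0.03  0.05] o0.0261 q7 2.57
363 [-1.59911404e-04 -3.47390280e-01  2.14710603e-01] [-0.01196476 -0.35056701  0.21057974] [ 0.01199664 -0.34317647  0.21729262]
[248.47042814 203.86245907]
```

View pics/c7.png

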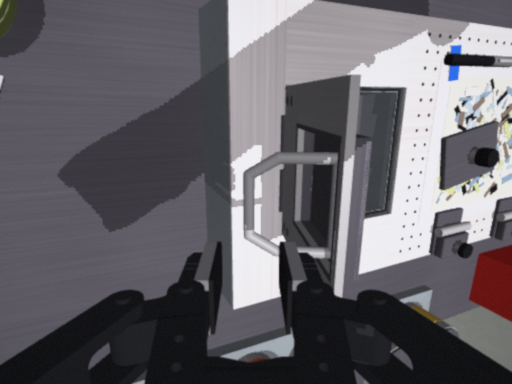

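The view shows the ring at (265,205) standing off the open hatch, with its bar centre near local (−0.347, 0.213), within 2 mm of the plan. Next I grip it and swing the hatch shut.

Run:
```python
from h import *
from scipy.optimize import fsolve
b=L(0,-.347,.2125)
th0,r0=fsolve(lambda x:(R.from_euler('z',-YAW).apply(bar(*x)-b))[1:],[1.88,1.4]);print(th0,r0)
p,o=tool(b,.45); print(env.movel(p,.14,stop_force=8)); st('at'); env.grip(0,50); s=st('grip')
if s['opening']<.004: raise SystemExit('missed')
N=10
for i in range(1,N+1):
    f=i/N; p,o=tool(bar(th0*(1-f),r0+(1.6-r0)*f),.45*(1-f))
    env.movel(p,.2,rot=o); s=st('%.2f'%(th0*(1-f)))
    if np.linalg.norm(s['force'])>35 or s['opening']<.004: print('STOP');break
```

```text
1.9154056167162756 1.3992304827263398
False
at t52.23 [ 0.546  -0.3036  0.2704] F [-0.2 -0.3 -0.1] M [-0.46 -0.   -0.  ] o0.0260 q7 2.62
grip t52.54 [ 0.546  -0.3029  0.2704] F [-0.1  1.8  2.2] M [0.18 0.04 0.01] o0.0056 q7 2.62
1.72 t52.86 [ 0.5454 -0.2743  0.2897] F [-0.7  3.9  1.2] M [ 0.35  0.04 -0.02] o0.0055 q7 2.56
1.53 t53.17 [ 0.5446 -0.2437  0.3033] F [-0.   3.5 -1. ] M [ 0.28 -0.    0.11] o0.0052 q7 2.49
1.34 t53.50 [ 0.5439 -0.2111  0.3117] F [-0.3  4.2 -2.2] M [ 0.25 -0.2  -0.12] o0.0054 q7 2.42
1.15 t53.83 [ 0.5431 -0.1769  0.3144] F [ 0.8  5.8 -2.4] M [ 0.61 -0.25 -0.14] o0.0054 q7 2.34
0.96 t54.15 [ 0.542  -0.1431  0.3106] F [ 1.   4.3 -4.1] M [ 0.24 -0.12  0.02] o0.0054 q7 2.26
0.77 t54.48 [ 0.5411 -0.1099  0.3009] F [-0.8  4.5 -4. ] M [0.58 0.18 0.14] o0.0054 q7 2.18
0.57 t54.80 [ 0.5408 -0.0798  0.2855] F [ 1.3  1.7 -5.5] M [ 0.03 -0.23 -0.15] o0.0049 q7 2.11
0.38 t55.12 [ 0.5401 -0.0526  0.2645] F [ 0.2  2.  -6. ] M [ 0.13 -0.03 -0.06] o0.0049 q7 2.04
0.19 t55.45 [ 0.5394 -0.0297  0.2389] F [-1.1  1.4 -6.6] M [ 0.26  0.13 -0.01] o0.0052 q7 1.99
0.00 t55.77 [ 0.5401 -0.0135  0.2116] F [-5.2  1.4  9.5] M [0.17 1.01 0.1 ] o0.0052 q7 1.96
```

Run:
```python
from h import *
p,o=tool(bar(0,1.57),0); print(env.movel(p-[0,0,.003],.05,rot=o,stop_force=15)); st('press')
for r in np.linspace(1.57,0,8)[1:]:
    p,o=tool(bar(0,r),0); env.movel(p,.14,stop_force=30); s=st('%.2f'%r)
env.grip(.03); env.movel(s['tcp_pos']+[0,0,.16],.3); st('up')
im,d,c=snap('wrist','w8');P,u,v=cloud('wrist',d,c)
def z(x0,x1,y0,y1):
    k=(P[:,0]>x0)&(P[:,0]<x1)&(P[:,1]>y0)&(P[:,1]<y1)&(P[:,2]<.14);return k.sum(),np.median(P[k][:,2]).round(4) if k.any() else None
print('edge strip',z(-.075,-.05,-.085,-.068),z(.05,.075,-.085,-.068),'near hinge',z(-.06,.06,-.215,-.195),'bed beside',z(-.07,.07,-.06,-.045),z(.095,.12,-.2,-.1),'bar',z(-.018,.018,-.147,-.143))
cv2.imwrite('pics/c8.png',im)
```

```text
False
press t56.02 [ 0.5404 -0.0168  0.2111] F [-14.8  -0.3  36.3] M [0.07 3.01 0.05] o0.0052 q7 1.97
1.35 t56.27 [ 0.5402 -0.03    0.2099] F [-7.2 -5.1 16.8] M [-0.87  1.38 -0.03] o0.0050 q7 1.99
1.12 t56.52 [ 0.5403 -0.0417  0.2043] F [-5.5 -4.8  8.5] M [-0.95  0.89  0.01] o0.0050 q7 2.02
0.90 t56.77 [ 0.5413 -0.0522  0.1967] F [ 0.8 -5.4  3. ] M [-1.35 -0.37  0.19] o0.0053 q7 2.05
0.67 t57.02 [ 0.5397 -0.0611  0.1863] F [-2.5 -5.9  0.6] M [-1.4   0.65 -0.18] o0.0050 q7 2.07
0.45 t57.27 [ 0.5403 -0.0676  0.1751] F [-3.7 -6.   1.8] M [-1.27  1.82 -0.11] o0.0054 q7 2.10
0.22 t57.52 [ 0.5425 -0.0712  0.1631] F [ 4.5 -3.9  0.4] M [-0.61 -0.98 -0.14] o0.0051 q7 2.12
0.00 t57.77 [ 0.5423 -0.0723  0.1499] F [ 4.7 -0.4  0.8] M [-0.25 -0.95  0.3 ] o0.0055 q7 2.14
up t58.82 [ 0.542  -0.0719  0.3098] F [-0.7 -0.   0. ] M [-0.02 -0.03 -0.04] o0.0300 q7 1.96
edge strip (np.int64(636), np.float64(0.0901)) (np.int64(417), np.float64(0.0901)) near hinge (np.int64(3044), np.float64(0.0902)) bed beside (np.int64(2681), np.float64(0.0902)) (np.int64(1543), np.float64(0.0902)) bar (np.int64(160), np.float64(0.0897))
```

View pics/c8.png

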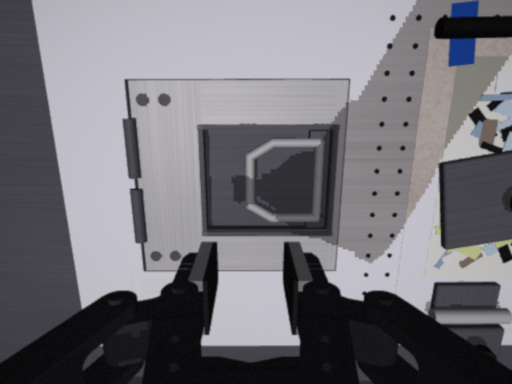

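Depth puts the hatch edge at 0.0901 against 0.0902 for the bed, so it is flush. The bar top is at 0.0897, so the ring is flat (bar at (250,180) in the dish). The arm is clear, so I hand in.

Run:
```python
from h import *
job.job_done(); st('end')
```

```text
the job is handed in; nothing more can be done
the job is handed in; nothing more can be done
```

The bleed is reset and I handed the job in at about 59 s of the 72 s allowed. I flipped the ring up, swung the hatch back to about 1.9 rad, bottomed the screw and backed it off a quarter turn. Then I closed the hatch and laid the ring flat.

**Last checks**
- **Screw:** the closing torque rose to 1.24 N·m as the wings reached the bottomed angle. I then left the screw at 1.567 rad by the gripper's angle and did not measure it again by camera after letting go.
- **Hatch:** its free edge measured 90.1 mm high against 90.2 mm for the bed beside it, so it is flush.
- **Ring:** the top of its bar measured 89.7 mm, so it lies flat in its dish.
- **Robot:** it was clear of everything at the end.
- **Bystanders:** I never went near them. I did not measure them again at the end, but the ones in the last pictures look in place.

**What went wrong on the way**
- **Wrong direction:** I first misread the wrist's turning direction and opened the screw to its upper stop before closing it. This cost about 17 s.
- **Lost grip:** the bar slid out of the fingers at the very end of the opening swing. The hatch was already near its stop, and I measured it at about 1.9 rad before going on.

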